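# Fit the spare sensor in the ion analyser and lock it

### The job

The ion analyser is missing its orange sensor. Take the orange-capped spare out of the storage stand, put it foot first into the empty middle pocket of the analyser's sloping sensor deck, fully home, and then swing the clamp lever all the way shut so that the sensor is locked in. Leave the blue and green spares in the stand and do not knock the glassware and bottles about.

Things in the scene. Friction and masses are not known exactly. Their poses are not given: they have to be found in the camera images.
- sensor_orange: Spare ion sensor, a block 24 mm (x) by 30 mm (y) by 66 mm tall, 50 g: white, its top 22 mm an orange cap of the same width. The foot is tapered, 2 mm a side over the lowest 4 mm. Origin: centre of the underside; z up. It starts upright in any one of the stand's three wells, 26 mm deep in it, its upper 40 mm free. It fits either way round (half a turn about z).
- stand: Fixed turquoise storage stand, 68 mm (x) by 164 mm (y) by 46 mm tall, origin at the centre of its underside. Three wells in its top, at y = -50, 0 and 50 mm, hold the three spares with 1.5 mm of play a side, the sensors' axes along the stand's.
- analyser: Fixed white bench-top analyser, 260 mm deep (x) by 320 mm wide (y), origin at the centre of its underside. Its front face slopes up away from the robot at 30 degrees, from 50 mm to 160 mm high; in it lie the grey sensor deck and, at its -y side, a flush screen. Blue- and green-capped sensors stand fixed in the pockets either side of the empty one.
- socket: The sensor deck. Origin: centre of the empty pocket's FLOOR. z points out of the pocket, square to the slope (30 degrees from vertical, towards the robot's side), x up the slope, y along the row. The pocket is 28 mm deep (deck face at z = 28 mm), takes the sensor x along x, y along y, with 1 mm of play a side. A seated sensor's origin is at this origin, its top at z = 66 mm.
- row_front (a point): A point on the deck face in front of the pocket (socket x = -30, y = 0, z = 28 mm), on an orange dot; the deck is bare from 12 to 100 mm in front of the pocket's centre. The fixed blue and green sensors stand at socket y = -46 and 46 mm, their tops at z = 66 mm, like the seated spare's.
- pawl_shaft (a point): Middle of the clamp shaft behind the row (socket x = 52, y = 0, z = 72 mm), which runs along socket's y between two posts (y = -72 and 72 mm, up to z = 80 mm). It carries three steel pawls, 51 mm long and 14 mm wide. Lever open, they stand up and leave 32 mm free behind the middle pocket; lever shut, they lie 0.5 mm above the seated sensors' tops.
- clamp (a joint): Clamp lever angle, rad: 0 = shut (lever lies down the slope towards the robot, pawls over the sensors); at 1.57 it stands square to the deck; up to 2.0. Starts open, 1.6 to 1.95. It turns about socket's y axis against friction (1 to 1.5 N at the grip), has no spring and stays where it is left. A sensor that is not home is pushed home by the pawl or stops it short.
- clamp_grip (a point): Centre of the lever's black grip: a cylinder 16 mm in diameter, 22 mm long along socket's y, 85 mm from the hinge axis. The lever's arm (6 mm wide along y) meets it at mid-length. At lever angle a it is at x = 52 - 85 cos a, y = 90, z = 72 + 85 sin a (mm) of socket. The 25 mm beyond either end are free for fingers. Its frame turns with the lever.
- clamp_hinge (a point): The point of the lever's hinge axis abreast of the grip (socket x = 52, y = 90, z = 72 mm).
- sensor_blue: Blue-capped spare sensor, same size, standing in the stand; to be left there. Origin: centre of its underside.
- sensor_green: Green-capped spare sensor, same size, standing in the stand; to be left there. Origin: centre of its underside.
- vol_flask: Pale blue stoppered volumetric flask, bulb 66 mm in diameter, 180 mm tall; origin at the centre of its underside. Bystander.
- conical_flask: Clear conical flask with a blue stopper, 80 mm at the foot, 134 mm tall; origin at the centre of its underside. Bystander.
- beaker: Clear open beaker, 68 mm in diameter, 85 mm tall; origin at the centre of its underside. Bystander.
- jar: Small clear jar with a red cap, 52 mm in diameter, 65 mm tall; origin at the centre of its underside. Bystander.
- reagent_bottle: Amber bottle with a blue cap and yellow label, 64 mm in diameter, 150 mm tall; origin at the centre of its underside. Bystander.

How it is judged:
On the way:
1. the orange sensor stands in the middle pocket, at most 10 mm short of its floor, while the lever is still open (x of sensor_orange in the frame of socket between -0.004 and 0.004 m and y of sensor_orange in the frame of socket between -0.004 and 0.004 m and z of sensor_orange in the frame of socket between -0.003 and 0.01 m and value of joint clamp above 0.7 rad), for 0.2 s.
At the end, for the whole second after the job is handed in: Orange sensor at rest in the middle pocket: foot within 3 mm of the floor and 4 mm of centre, leaning under 0.11 rad; lever shut to within 0.10 rad; blue and green spares within 20 mm, and all flasks, beaker, jar and bottle upright and within 40 mm, of where they were (x of sensor_orange in the frame of socket between -0.004 and 0.004 m and y of sensor_orange in the frame of socket between -0.004 and 0.004 m and z of sensor_orange in the frame of socket between -0.003 and 0.003 m and angle between the z axis of sensor_orange and the z axis of socket, either way round below 0.11 rad and value of joint clamp below 0.1 rad and linear speed of sensor_orange below 0.02 m/s and distance of each of sensor_blue, sensor_green from where it was at the start of the episode below 0.02 m and distance of each of vol_flask, conical_flask, beaker, jar, reagent_bottle from where it was at the start of the episode below 0.04 m and angle between each of vol_flask, conical_flask, beaker, jar, reagent_bottle's own z axis and vertical below 0.2 rad); the robot touches nothing.
It fails at once if the blue or green spare is pulled out or knocked out of its well (distance of any of sensor_blue, sensor_green from where it was at the start of the episode above 0.03 m).
It fails at once if glassware or a bottle is tipped over or shoved more than 60 mm (angle between any of vol_flask, conical_flask, beaker, jar, reagent_bottle's own z axis and vertical above 0.6 rad or distance of any of vol_flask, conical_flask, beaker, jar, reagent_bottle from where it was at the start of the episode above 0.06 m).
It also fails if it takes over 58 s, if anything falls off the work surface, if the arm or the gripper's body presses on something with over 40 N, if the wrist force passes 120 N, or if a joint passes its speed limit or range.

### The arm

A 6-joint arm with a two-finger parallel gripper is mounted at the origin on the work surface. World frame = base frame: x ahead of the robot, y to its left, z up, the work surface at z = 0. Lengths are in m, angles in rad, forces in N, time in s.
With the tool pointing down it reaches from about 0.35 to 0.775 m from the base axis. Payload 5.5 kg.
Tool frame: the origin (TCP) lies at the very end of the fingers, on their centre line; the grasp point (between the pads) lies 19 mm behind it; z points along the fingers, y is the line along which they close (so a half turn about z gives the same grasp; the last joint's range is limited). The gripper opens to 85 mm and grips with 20 to 120 N. Pads are 22 mm wide; open, the fingers measure 114 mm over their backs; the gripper's body (76 mm by 85 mm) begins 54 mm behind the grasp point. The pads swing forward as they close: fully open they stand 13 mm farther back than shut.
Start: joints at [-1.247, 0.313, 0.046, 1.304, 0, 1.431], TCP at [0.257, -0.514, 0.202] pointing down, gripper open.
Joint ranges: [-2.76, 2.76], [-0.86, 1.69], [-1.03, 1.26], [-2.2, 2.34], [-1.47, 1.5], [-3.14, 3.14]. Speed limits (rad/s): [2.57, 2.57, 3.14, 3.14, 3.14, 3.14].

### API

Orientations are given as a unit quaternion [w, x, y, z].
In Python, from workcell import env, cams, ticket, spotter gives the robot as it stands.
- The arm moves only by the tool jog_arm, never from a script. Its argument "increments" is a list that holds one entry, the list of rows, each a list of 7 numbers: the shift along the tool's x, y, z in units of 0.25 m (1.0 is 0.25 m), then the turn, a rotation vector about the tool's x, y, z in units of 180 degrees (1.0 is 180 degrees), then the closure in counts, from 0 (fully open) to 255 (shut). A call has 1 to 20 rows; each row shifts and turns the commanded pose from where the row before left it, along the tool's axes as they then stand; what a row does not reach is not made up. A row lasts 1/10 s, in which the tool goes at most 50 mm and 8.59 degrees, less where a joint would pass 70% of its speed; a pose out of reach is approached as far as the arm can. A call with a number of a shift or a turn outside -1 to 1 is refused whole. A call with a gripper value outside its range is refused whole. The fingers move at their own pace and stop on an object; "force" is the grip in N (left out, the last holds). Time passes only in rows, so rows that do not move let the fingers close. It gives the time, the measured TCP pose, the force, the opening and the grip force at its end, in the units of the state.
- env.get_state(): the state, without advancing time (a new reading comes with each control period).
- cams.read_camera(name): name is "side" or "top"; returns a dict with "pixels" (400x640x3 uint8, red, green, blue), "fx", "fy", "cx", "cy" (pixels), "xyz" and "attitude" of the camera in the world. Camera axes: x right, y down, z forward; pixel columns grow to the right and rows downward; lengths in m; the calibration is good to about 2 mm. A picture is of the moment at which its call begins. There is no depth.
- ticket.hand_in(): hands the job in; it is judged then, once.
Trained networks look in the newest picture that a camera, given by its name, has taken for a name from the list of things; names that differ only in an ending like _2 or _b are one class to them, and where a whole thing is asked for, a point or a joint stands for the part that bears it (a point fixed in the world has none). Each returns a list of dicts, best first, with "conf" (0 to 1); they miss things now and then, are a little off and sometimes report something else, mostly with a low value. They report only what shows in the picture. A call takes as long as a camera call.
- spotter.find_in(target, camera): "uv" ([column, row] in pixels, amid what is visible of it).
- spotter.cut_out(target, camera): "region" (400x640 bool, what is visible of it) and "uv" ([column, row] in pixels, amid what is visible of it).
- spotter.landmark_of(target, camera): "uv" ([column, row] in pixels: a listed point, or the origin of a listed thing).
The state is a dict: "clock": time; "joint_pos": joint angles; "qvel": joint speeds; "tau": joint torques, N m; "tcp_pos": TCP position; "orientation": TCP orientation; "wrist_force": force on the tool from outside, world axes, zero at the start; "ft_torque": the same for the moment, N m; "finger_gap": finger opening in m; "grip_force": force on a finger pad.
Only numpy, scipy, OpenCV 4.12 (cv2) and the standard library are available. Lean on these libraries where they do the work, as an engineer would, in place of code of your own. Each camera call takes 0.05 s, during which the arm holds its last target. There are 200 camera calls.

## Working session

There is one attempt and no reset: what is moved stays moved. The work goes in short steps, Python scripts to look and compute and a tool call to move; the robot and the scene stay as the last step left them, time stands still between calls to the robot, and variables do not carry over. Pictures are saved under pics/ and viewed, at most 10 in all, crops included, and the job is handed in when it is done.

Besides the shell and the picture viewer there is one more tool, called after "Emit:" as name(argument=value, ...) on one line, values as JSON. jog_arm: Moves the arm, as the interface text tells. Shifts and turns lie within -1 to 1; 1 stands for 0.25 m of shift or 180 degrees of turn. Its arguments: {"type":"object","properties":{"increments":{"type":"array"},"force":{"type":"number"}},"required":["increments"]}

```bash
mkdir -p pics; ls; cat > h.py <<'E'
import numpy as np, cv2
from scipy.spatial.transform import Rotation as R
from workcell import env, cams, ticket, spotter
def rot(q): return R.from_quat([q[1],q[2],q[3],q[0]])
def cam(n):
    c=cams.read_camera(n); return c
def ray(c,uv):
    d=np.array([(uv[0]-c['cx'])/c['fx'],(uv[1]-c['cy'])/c['fy'],1.])
    A=np.array(c['attitude'])
    M=A if A.shape==(3,3) else rot(A).as_matrix()
    return np.array(c['xyz']), M@d/np.linalg.norm(d)
def onz(c,uv,z):
    o,d=ray(c,uv); return o+d*(z-o[2])/d[2]
def tri(c1,u1,c2,u2):
    A=np.zeros((3,3));b=np.zeros(3);L=[]
    for c,u in((c1,u1),(c2,u2)):
        o,d=ray(c,u);P=np.eye(3)-np.outer(d,d);A+=P;b+=P@o;L.append((o,P))
    x=np.linalg.solve(A,b);return x,max(np.linalg.norm(P@(x-o)) for o,P in L)
def proj(c,p):
    A=np.array(c['attitude']);M=A if A.shape==(3,3) else rot(A).as_matrix()
    q=M.T@(np.array(p)-np.array(c['xyz']));return np.array([c['fx']*q[0]/q[2]+c['cx'],c['fy']*q[1]/q[2]+c['cy']])
E
python3 - <<'E'
from h import *
np.set_printoptions(precision=4,suppress=True)
s,t=cam('side'),cam('top')
for n,c in(('side',s),('top',t)):
    cv2.imwrite(f'pics/{n}0.png',c['pixels'][...,::-1]); print(n,c['fx'],c['fy'],c['cx'],c['cy'],c['xyz'],np.array(c['attitude']))
for k in ['sensor_orange','sensor_blue','sensor_green','stand','analyser','socket','row_front','pawl_shaft','clamp_grip','clamp_hinge','vol_flask','conical_flask','beaker','jar','reagent_bottle']:
    L=[spotter.landmark_of(k,n) for n in('side','top')]
    f=[(np.round(x[0]['uv'],1),round(x[0]['conf'],2)) if x else None for x in L]
    print(k,f,*( tri(s,L[0][0]['uv'],t,L[1][0]['uv']) if all(L) else ''))
print(env.get_state()['clock'],env.get_state()['orientation'])
E
```

```text
pics
side 461.37858011047683 461.37858011047683 327.67294755708764 198.14823181891344 [0.1181 0.6754 1.0909] [ 0.0983 -0.2615  0.9005 -0.3332]
top 371.561560381521 371.561560381521 321.7190512098771 203.59808322251757 [0.4487 0.0108 1.1576] [ 0.0326 -0.7008  0.7116 -0.0392]
sensor_orange [(array([367. , 166.8]), 0.48), (array([412.7, 198.5]), 0.68)] [ 0.5773 -0.2815  0.0196] 0.001117117930404412
sensor_blue [(array([355.9, 186.7]), 0.47), (array([380.3, 197.2]), 0.5)] [ 0.5745 -0.1862  0.0156] 0.00856349616262201
sensor_green [(array([359.4, 177.8]), 0.57), (array([394.2, 196.8]), 0.65)] [ 0.5797 -0.2274  0.0154] 0.003534129226263909
stand [(array([360.6, 182.1]), 0.79), (array([393.2, 202.8]), 0.59)] [ 0.5666 -0.2233  0.0058] 0.0015420099277187811
analyser [(array([293.1, 265.8]), 0.89), None]
socket [(array([290.7, 262.6]), 0.88), (array([261.6, 207.6]), 0.64)] [0.551  0.1765 0.0733] 0.0011612844271214917
row_front [(array([303.5, 268.3]), 0.58), (array([257. , 219.8]), 0.67)] [0.5101 0.1844 0.0929] 0.003608786632687946
pawl_shaft [(array([286.8, 237.7]), 0.79), (array([257.6, 199.
[... 153 characters left out ...]
.005618103160419224
clamp_hinge [(array([261.1, 262.3]), 0.68), (array([221.7, 194.7]), 0.92)] [0.5725 0.2643 0.1743] 0.00453707489034205
vol_flask [(array([436.4, 155.2]), 0.68), (array([386.6, 146.8]), 0.7)] [ 0.4869 -0.138   0.3546] 0.16244167250608801
conical_flask [(array([382.6, 130.5]), 0.63), (array([467.9, 180.8]), 0.95)] [ 0.6225 -0.4569  0.0249] 0.00645666280411554
beaker [None, (array([220.7, 195.2]), 0.73)]
jar [(array([398.9, 243.3]), 0.97), (array([347.5, 264.4]), 0.49)] [ 0.3686 -0.0819 -0.0106] 0.008655452265838219
reagent_bottle [(array([434.4, 154.7]), 0.57), (array([469.7, 247.8]), 0.89)] [ 0.4199 -0.4534  0.0148] 0.002611295409985749
1.6 [ 0.0001  0.9732  0.2298 -0.    ]
```

View pics/side0.png

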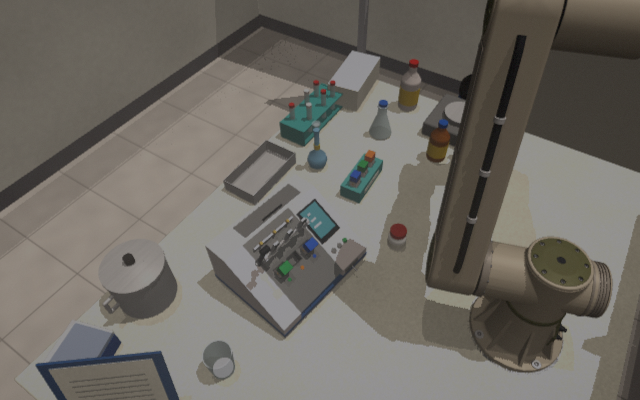

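View pics/top0.png

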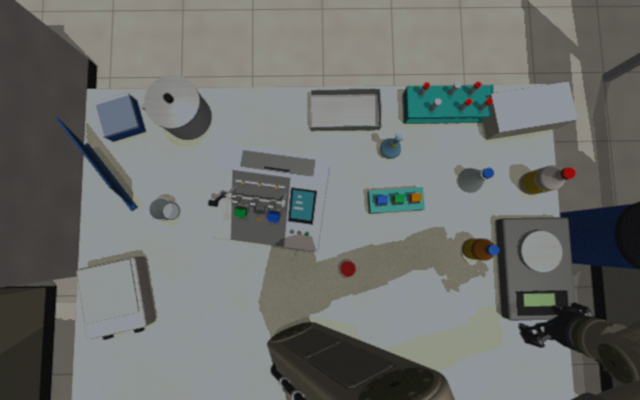

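Side view: the stand is at about (362,176) with the orange cap nearest the robot side at (370,156), and the analyser at (290,260). Top view: the stand is at (396,199) with the orange cap at the -y end at (416,198). The deck is at (260,210) and the lever grip at (214,203). The flask at (390,148) is well clear of the stand.

```bash
cat > fit.py <<'E'
from h import *
from scipy.optimize import least_squares
np.set_printoptions(precision=4,suppress=True)
HUE={'o':(5,18),'b':(105,125),'g':(50,75)}
def blob(c,col,guess,r=9,smin=110):
    hsv=cv2.cvtColor(c['pixels'],cv2.COLOR_RGB2HSV);lo,hi=HUE[col]
    m=cv2.inRange(hsv,(lo,smin,40),(hi,255,255))
    n,l,st,ce=cv2.connectedComponentsWithStats(m)
    k=[i for i in range(1,n) if st[i,4]>8 and np.linalg.norm(ce[i]-guess)<r]
    if not k: return None,0
    i=max(k,key=lambda i:st[i,4]); return ce[i],st[i,4]
def hullc(c,T,p,x=(-12,12),y=(-15,15),z=(44,66)):
    P=np.array([[a,b,d] for a in x for b in y for d in z])/1000
    q=np.array([proj(c,p+T@v) for v in P]).astype(np.float32)
    h=cv2.convexHull(q);M=cv2.moments(h);return np.array([M['m10'],M['m01']])/M['m00'],M['m00']
def Rz(a): return R.from_euler('z',a).as_matrix()
def Rs(a): return Rz(a)@R.from_euler('y',-30,degrees=True).as_matrix()
E
python3 - <<'E'
from fit import *
s,t=cam('side'),cam('top')
C=(s,t)
# stand
G={'o':[(370,156),(416,198)],'g':[(363,166),(399,198)],'b':[(354,176),(381,199)]}
Y={'o':-.05,'g':0,'b':.05}
obs=[]
for k in G:
    for c,g in zip(C,G[k]):
        ce,a=blob(c,k,g); print(k,ce,a)
        if ce is not None: obs.append((k,c,ce,a))
def f(v):
    T=Rz(v[2]);return np.concatenate([hullc(c,T,np.array([v[0],v[1],.02])+T@[0,Y[k],0])[0]-ce for k,c,ce,a in obs])
r=least_squares(f,[.57,-.225,0]);print('stand',r.x,r.fun)
T=Rz(r.x[2]);print('orange',np.array([*r.x[:2],.02])+T@[0,-.05,0],[hullc(c,T,np.array([*r.x[:2],.02])+T@[0,Y[k],0])[1] for k,c,ce,a in obs])
# socket
obs=[]
for k,y,gs in(('b',-.046,[(311,245),(274,216)]),('g',.046,[(285,269),(239,212)])):
    for c,g in zip(C,gs):
        ce,a=blob(c,k,g,12); print(k,ce,a)
        if ce is not None: obs.append((y,c,ce))
pts=[]
for n,p in(('socket',(0,0,0)),('row_front',(-30,0,28)),('pawl_shaft',(52,0,72)),('clamp_hinge',(52,90,72))):
    for c,cn in zip(C,('side','top')):
        L=spotter.landmark_of(n,cn)
        if L and L[0]['conf']>.5: pts.append((n,c,np.array(p)/1000,np.array(L[0]['uv'])))
gr=[(c,np.array(L[0]['uv'])) for c,cn in zip(C,('side','top')) if (L:=spotter.landmark_of('clamp_grip',cn))]
def f(v,w=.3):
    T=Rs(v[3]);p=v[:3]
    a=[hullc(c,T,p+T@[0,y,0])[0]-ce for y,c,ce in obs]+[w*(proj(c,p+T@q)-u) for n,c,q,u in pts]
    a+=[w*(proj(c,p+T@[.052-.085*np.cos(v[4]),.09,.072+.085*np.sin(v[4])])-u) for c,u in gr]
    return np.concatenate(a)
r=least_squares(f,[.55,.177,.073,0,1.75],loss='soft_l1');print('socket',r.x,f(r.x,1).reshape(-1,2),[p[0] for p in pts])
for n,c,cr in(('side',s,(220,200,120,90)),('top',t,(190,160,150,100))):
    x,y,w,h=cr;print(n)
    cv2.imwrite(f'pics/{n}1.png',cv2.resize(c['pixels'][y:y+h,x:x+w,::-1],None,fx=5,fy=5,interpolation=cv2.INTER_CUBIC))
st=env.get_state();print(st['clock'])
E
```

```text
o [369.6296 155.5062] 81
o [412.4231 198.    ] 26
g [362.46 163.38] 50
g [398.6375 198.4375] 80
b [355.3333 173.6833] 60
b [381.5402 199.6782] 87
stand [ 0.57  -0.225  0.   ] [-0.1915  1.0671  2.7928  0.4511 -0.9127  2.7826 -0.3978  0.2619 -1.987
  2.4454 -0.2923 -0.7303]
orange [ 0.57  -0.275  0.02 ] [106.73403449868783, 107.11660213512369, 111.07628351217136, 104.46192652615719, 115.68835171614774, 101.79970532143489]
b [311.0286 243.6571] 105
b [272.8952 216.2823] 124
g [285.3945 267.4128] 109
g [240.2054 211.9196] 112
socket [ 0.5541  0.179   0.0804 -0.0129  1.7528] [[-3.318  -0.4414]
 [ 1.0116 -2.067 ]
 [ 0.7011  1.8917]
 [ 0.4714  2.3672]
 [-0.7642  0.7229]
 [-2.6231  0.5842]
 [-2.2868  0.5191]
 [ 4.579   2.8337]
 [-2.6172 -0.87  ]
 [-3.3399 -0.2211]
 [ 0.5479  2.3821]
 [-1.8744  4.9413]
 [ 2.0596 -0.7121]
 [-0.8705  1.018 ]] ['socket', 'socket', 'row_front', 'row_front', 'pawl_shaft', 'pawl_shaft', 'clamp_hinge', 'clamp_hinge']
side
top
2.2
```

View pics/side1.png

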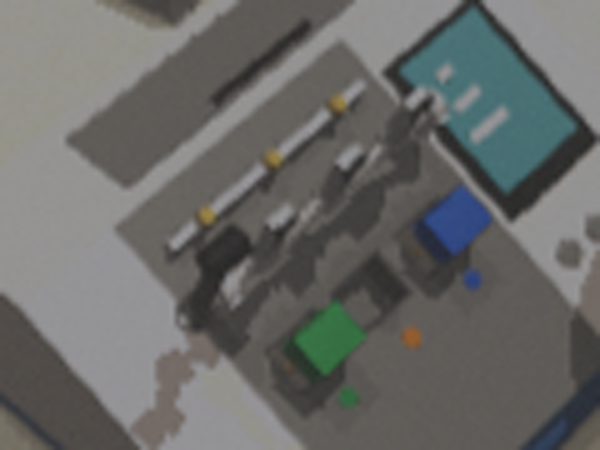

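View pics/top1.png

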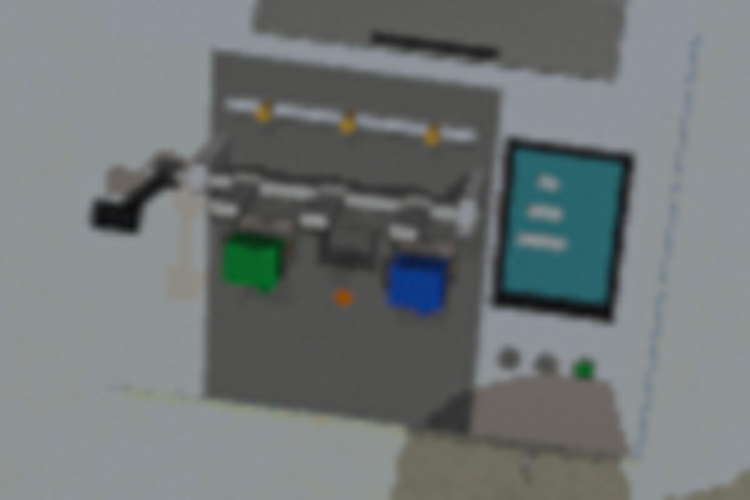

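Side crop: the empty pocket is at about (296,258), the orange dot at (302.4,267.4), the lever is standing up, and the pawls are clear. Top crop: the pocket is at about (259,209), the orange dot at (258.8,219.6), and the deck is turned a few degrees. The stand fit didn't move because its gradient step was too small, so I'm refitting with a larger one.

```bash
sed -i "s/HUE=.*/HUE={'o':(3,22),'b':(105,130),'g':(45,80)}/; s/smin=110/smin=100/; s/(lo,smin,40)/(lo,smin,15)/" fit.py
sed -i 's/.astype(np.float32)//; s/h=cv2.convexHull(q);M=cv2.moments(h);return np.array(\[M\[.m10.\],M\[.m01.\]\])\/M\[.m00.\],M\[.m00.\]/return polyc(q)/' fit.py
cat >> fit.py <<'E'
from scipy.spatial import ConvexHull
def polyc(q):
    p=q[ConvexHull(q).vertices];n=np.roll(p,-1,0);cr=p[:,0]*n[:,1]-n[:,0]*p[:,1]
    return ((p+n)*cr[:,None]).sum(0)/(3*cr.sum()),abs(cr.sum()/2)
E
cat > meas.py <<'E'
from fit import *
s,t=cam('side'),cam('top');C=(s,t)
G={'o':[(370,156),(416,198)],'g':[(363,165),(399,198)],'b':[(355,175),(381,199)]};Y={'o':-.05,'g':0,'b':.05}
obs=[]
for k in G:
    for c,g in zip(C,G[k]):
        ce,a=blob(c,k,g); print(k,ce,a)
        if ce is not None: obs.append((k,c,ce))
def f(v):
    T=Rz(v[2]);return np.concatenate([hullc(c,T,np.array([v[0],v[1],.02])+T@[0,Y[k],0])[0]-ce for k,c,ce in obs])
r=least_squares(f,[.57,-.225,0],diff_step=1e-4,loss='soft_l1',x_scale=[.01,.01,.02]);print('stand',r.x,r.fun)
T=Rz(r.x[2]);print('orange',np.array([*r.x[:2],.02])+T@[0,-.05,0])
obs=[]
for k,y,gs in(('b',-.046,[(311,245),(274,216)]),('g',.046,[(285,269),(239,212)])):
    for c,g in zip(C,gs):
        ce,a=blob(c,k,g,12); print(k,ce,a); obs.append((y,c,ce))
dots=[(s,(302.4,267.4),0),(s,(289.6,279.4),.046),(s,(314.6,256),-.046),(t,(258.8,219.6),0)]
def f(v):
    T=Rs(v[3]);p=v[:3]
    return np.concatenate([hullc(c,T,p+T@[0,y,0])[0]-ce for y,c,ce in obs]+[proj(c,p+T@[-.03,y,.028])-u for c,u,y in dots])
r=least_squares(f,[.55,.177,.073,-.05],diff_step=1e-4,loss='soft_l1',x_scale=[.01,.01,.01,.02]);print('socket',r.x,f(r.x).reshape(-1,2))
T=Rs(r.x[3])
for n,c in zip(('side','top'),C):
    L=spotter.landmark_of('clamp_grip',n)
    for a in(1.6,1.7,1.8,1.9): print(a,proj(c,r.x[:3]+T@[.052-.085*np.cos(a),.09,.072+.085*np.sin(a)]),L and L[0]['uv'])
print([proj(c,r.x[:3]+T@[.052,0,.072]) for c in C])
E
python3 meas.py
```

```text
o [369.5116 155.6279] 86
o [415.4444 197.1717] 99
g [362.2545 163.4909] 55
g [399. 198.] 97
b [355.3548 173.7581] 62
b [381.4719 199.7079] 89
stand [ 0.5706 -0.2284  0.0555] [-0.5128 -0.0726  0.8347  0.1122 -0.3454  1.9406  0.3704  0.4693 -0.8232
  1.9507  0.9655 -0.0516]
orange [ 0.5734 -0.2783  0.02  ]
b [310.9    243.6455] 110
b [272.8682 216.2946] 129
g [285.3947 267.307 ] 114
g [240.042  211.8739] 119
socket [ 0.5516  0.1753  0.0832 -0.1523] [[-0.5665  0.6347]
 [ 0.6647  0.9439]
 [-0.6923  0.4995]
 [ 0.5575  0.8217]
 [-0.2973 -0.4435]
 [-0.2087 -0.48  ]
 [-0.2665 -0.5545]
 [-0.1465  0.605 ]]
1.6 [267.8766 253.3942] [264.3, 250.4]
1.7 [265.267  250.5338] [264.3, 250.4]
1.8 [262.5964 247.7993] [264.3, 250.4]
1.9 [259.8974 245.2233] [264.3, 250.4]
1.6 [212.8783 208.1273] [257.3, 199.8]
1.7 [212.9761 204.9026] [257.3, 199.8]
1.8 [213.1874 201.5602] [257.3, 199.8]
1.9 [213.5101 198.142 ] [257.3, 199.8]
[array([286.0422, 238.2659]), array([256.7157, 200.3127])]
```

```bash
cat > plan.py <<'E'
from fit import *
def D(yaw): # tool down, tool y along yaw
    y=np.array([np.cos(yaw),np.sin(yaw),0]);z=np.array([0,0,-1.]);return np.c_[np.cross(y,z),y,z]
def start():
    s=env.get_state();return np.array(s['tcp_pos']),rot(s['orientation']).as_matrix()
def rows(way,g,p=None,M=None,mm=25,deg=6.):
    """way: (pos,R[,mm]) waypoints; prints rows from the current pose"""
    if p is None: p,M=start()
    out=[]
    for w in way:
        q,N=np.array(w[0]),w[1];v=w[2] if len(w)>2 else mm
        p0,M0=p.copy(),R.from_matrix(M);dr=(M0.inv()*R.from_matrix(N)).as_rotvec()
        n=max(1,int(np.ceil(max(np.linalg.norm(q-p0)*1000/v,np.degrees(np.linalg.norm(dr))/deg))))
        for i in range(1,n+1):
            tp=p0+(q-p0)*i/n;tM=(M0*R.from_rotvec(dr*i/n)).as_matrix()
            a=np.round(M.T@(tp-p)/.25,3);b=np.round((R.from_matrix(M).inv()*R.from_matrix(tM)).as_rotvec()/np.pi,3)
            p=p+M@a*.25;M=M@R.from_rotvec(b*np.pi).as_matrix();out.append([*a,*b,g])
    print(len(out),'['+','.join('['+','.join('%g'%(x+0) for x in r)+']' for r in out)+']')
    return p,M
SO=np.array([.5734,-.2783,.02]);SY=.0555
K=np.array([.5516,.1753,.0832]);KY=-.1523
E
python3 - <<'E'
from plan import *
a=D(SY)
rows([([SO[0],SO[1],.18],a,30),([SO[0],SO[1],.13],a)],0)
E
```

```text
17 [[0.111,-0.02,0.006,0,0,-0.026,0],[0.112,-0.011,0.007,0,0,-0.027,0],[0.113,-0.001,0.006,0,0,-0.026,0],[0.112,0.008,0.006,0,0,-0.027,0],[0.112,0.018,0.006,0,0,-0.026,0],[0.109,0.026,0.007,0,0,-0.027,0],[0.107,0.036,0.006,0,0,-0.026,0],[0.104,0.044,0.006,0,0,-0.026,0],[0.1,0.053,0.007,0,0,-0.027,0],[0.094,0.06,0.006,0,0,-0.026,0],[0.09,0.069,0.006,0,0,-0.027,0],[0.084,0.076,0.006,0,0,-0.026,0],[0.077,0.082,0.007,0,0,-0.027,0],[0.069,0.088,0.006,0,0,-0.026,0],[0,0,0.067,0,0,0,0],[0,0,0.066,0,0,0,0],[0,0,0.067,0,0,0,0]]
```

Emit:
jog_arm(increments=[[[0.111,-0.02,0.006,0,0,-0.026,0],[0.112,-0.011,0.007,0,0,-0.027,0],[0.113,-0.001,0.006,0,0,-0.026,0],[0.112,0.008,0.006,0,0,-0.027,0],[0.112,0.018,0.006,0,0,-0.026,0],[0.109,0.026,0.007,0,0,-0.027,0],[0.107,0.036,0.006,0,0,-0.026,0],[0.104,0.044,0.006,0,0,-0.026,0],[0.1,0.053,0.007,0,0,-0.027,0],[0.094,0.06,0.006,0,0,-0.026,0],[0.09,0.069,0.006,0,0,-0.027,0],[0.084,0.076,0.006,0,0,-0.026,0],[0.077,0.082,0.007,0,0,-0.027,0],[0.069,0.088,0.006,0,0,-0.026,0],[0,0,0.067,0,0,0,0],[0,0,0.066,0,0,0,0],[0,0,0.067,0,0,0,0],[0,0,0,0,0,0,0]]])

```text
clock: 4.2
tcp_pos: [0.5719, -0.2773, 0.1273]
orientation: [-0.002, 0.687, 0.727, -0.0]
wrist_force: [-0.2, 0.3, -1.5]
finger_gap: 0.0853
grip_force: 0.0
```

```bash
python3 - <<'E'
from plan import *
a=D(SY)
rows([([SO[0],SO[1],.055],a,15)],0)
c=cam('side');x,y,w,h=320,100,120,110
cv2.imwrite('pics/side2.png',cv2.resize(c['pixels'][y:y+h,x:x+w,::-1],None,fx=5,fy=5,interpolation=cv2.INTER_CUBIC))
print(env.get_state()['joint_pos'])
E
```

```text
5 [[-0.001,0.001,0.058,0,0,0,0],[-0.001,0.002,0.058,0,0,0,0],[-0.001,0.001,0.057,-0.001,-0.001,0,0],[-0.001,0.001,0.058,0,0,0,0],[-0.001,0.002,0.058,0,0,0,0]]
[-0.5778  0.4622  0.0867  1.1981 -0.0001  0.9375]
```

View pics/side2.png

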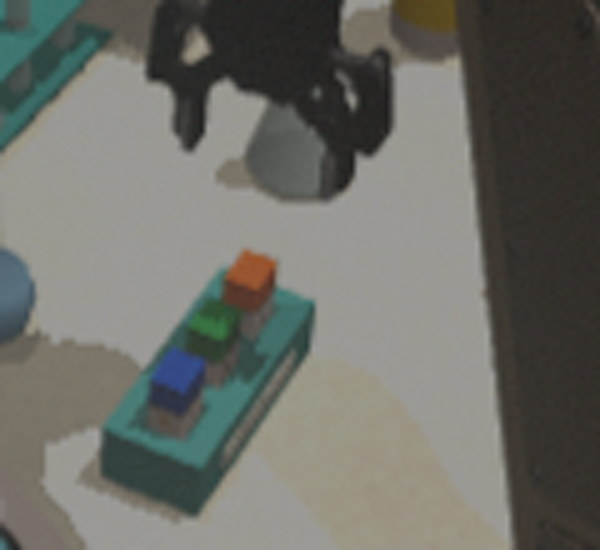

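The fingers straddle the orange cap along the stand's x, clear of the green one. Descending and gripping.

Emit:
jog_arm(increments=[[[-0.001,0.001,0.058,0,0,0,0],[-0.001,0.002,0.058,0,0,0,0],[-0.001,0.001,0.057,-0.001,-0.001,0,0],[-0.001,0.001,0.058,0,0,0,0],[-0.001,0.002,0.058,0,0,0,0],[0,0,0,0,0,0,0],[0,0,0,0,0,0,255],[0,0,0,0,0,0,255],[0,0,0,0,0,0,255],[0,0,0,0,0,0,255],[0,0,0,0,0,0,255],[0,0,0,0,0,0,255],[0,0,0,0,0,0,255],[0,0,0,0,0,0,255]]], force=40)

```text
clock: 5.65
tcp_pos: [0.5752, -0.2796, 0.0577]
orientation: [0.002, 0.687, 0.726, 0.0]
wrist_force: [0.1, -0.4, -0.8]
finger_gap: -0.0
grip_force: 0.0
```

```bash
python3 - <<'E'
from plan import *
ims=[]
for n,(x,y,w,h) in(('side',(320,110,120,100)),('top',(350,150,120,100))):
    c=cam(n);ims.append(cv2.resize(c['pixels'][y:y+h,x:x+w,::-1],None,fx=3.3,fy=3.3,interpolation=cv2.INTER_CUBIC))
    print(proj(c,env.get_state()['tcp_pos']))
cv2.imwrite('pics/g3.png',np.hstack(ims))
E
```

```text
[368.3741 159.0325]
[415.1283 197.4155]
```

View pics/g3.png

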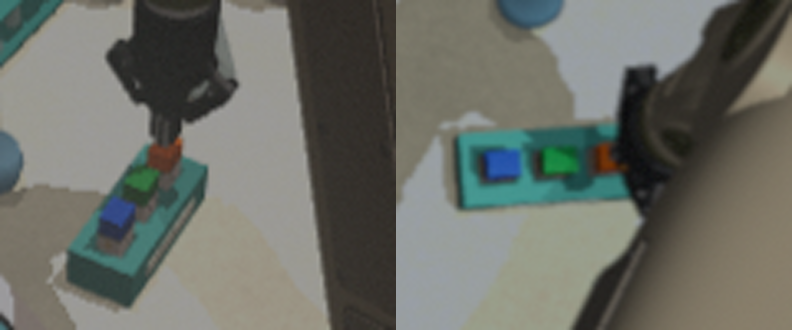

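```bash
python3 - <<'E'
from plan import *
s,t=cam('side'),cam('top')
print('open tips exp',[proj(s,[.572+d,-.277,.127+h]) for d in(-.047,.047) for h in (0,.013)],'seen 357.4,129 / 394,130')
print('cap top', proj(s,[*SO[:2],.086]),proj(t,[*SO[:2],.086]))
for y in(-.28,-.30,-.32):
  for z in(.0577,.088,.1): print(y,z,proj(s,[.575,y,z]),proj(t,[.575,y,z]))
st=env.get_state();print(st['tcp_pos'],st['joint_pos'],st['finger_gap'])
E
```

```text
open tips exp [array([383.9223, 149.3789]), array([384.3102, 146.2146]), array([357.0269, 138.2047]), array([357.219 , 135.0364])] seen 357.4,129 / 394,130
cap top [369.2462 153.0208] [417.2128 196.8756]
-0.28 0.0577 [368.4832 158.9726] [415.2554 197.4676]
-0.28 0.088 [369.1053 152.0493] [417.955  196.2382]
-0.28 0.1 [369.3572 149.2461] [419.0663 195.7321]
-0.3 0.0577 [371.5269 155.2644] [421.9317 197.3697]
-0.3 0.088 [372.1923 148.3347] [424.8171 196.1378]
-0.3 0.1 [372.4617 145.5294] [426.0049 195.6307]
-0.32 0.0577 [374.5258 151.6108] [428.6056 197.2719]
-0.32 0.088 [375.2332 144.6756] [431.6767 196.0375]
-0.32 0.1 [375.5195 141.8686] [432.9409 195.5293]
[ 0.5752 -0.2796  0.0577] [-0.5775  0.5056 -0.0246  1.0362 -0.0007  0.9379] -9.386946566613624e-06
```

The side view shows the closed fingers in front of the cap and hiding its top at (370,153), so they closed above it. The fingertips are about 30 mm higher than the reported TCP. I'll open, go lower and close gently.

Emit:
jog_arm(increments=[[[0,0,0,0,0,0,0],[0,0,0,0,0,0,0],[0,0,0,0,0,0,0],[0,0,0,0,0,0,0],[0,0,0,0,0,0,0],[0,0,0,0,0,0,0],[0,0,0,0,0,0,0],[0.004,-0.007,0.04,0,0,0,0],[0,0,0.04,0,0,0,0],[0,0,0.03,0,0,0,0],[0,0,0,0,0,0,0],[0,0,0,0,0,0,255],[0,0,0,0,0,0,255],[0,0,0,0,0,0,255],[0,0,0,0,0,0,255],[0,0,0,0,0,0,255],[0,0,0,0,0,0,255]]], force=20)

```text
clock: 7.55
tcp_pos: [0.5738, -0.279, 0.0307]
orientation: [0.003, 0.687, 0.726, 0.0]
wrist_force: [-0.3, -0.5, 2.0]
finger_gap: 0.0236
grip_force: 26.2
```

```bash
cat >> plan.py <<'E'
T0,M0=np.array([.5738,-.279,.0307]),rot([.003,.687,.726,0]).as_matrix()
OFF=M0.T@(SO-T0)          # sensor origin in the tool frame
def tool_for(sp,off=None,ins=1): # sensor origin at socket coords sp (m) -> tool pose
    S=Rs(KY);M=np.c_[S[:,1]*-1,S[:,0],-S[:,2]]
    M=M if np.linalg.det(M)>0 else np.c_[S[:,1],S[:,0],-S[:,2]]
    return K+S@np.array(sp)-M@(OFF if off is None else off),M
E
python3 - <<'E'
from plan import *
print(OFF)
p,M=tool_for([-.01,0,.10]);print(p);print(M,M0)
up=[*T0[:2],.19]
q,N=rows([(up,M0,15)],255,T0,M0)
q,N=rows([([.52,-.05,.29],M0,35),([p[0]-.02,p[1],p[2]+.03],M,30),(p,M)],255,q,N,deg=5)
E
```

```text
[ 0.0008 -0.0004  0.0107]
[0.4886 0.1842 0.1743]
[[ 0.1517  0.856   0.4942]
 [ 0.9884 -0.1314 -0.0759]
 [ 0.      0.5    -0.866 ]] [[-0.0552  0.9985  0.0044]
 [ 0.9985  0.0552 -0.0041]
 [-0.0044  0.0041 -1.    ]]
11 [[0,0,-0.058,0,0,0,255],[-0.001,0,-0.058,0,0,0,255],[0,0.001,-0.058,0,0,0,255],[0,0,-0.058,0,0,0,255],[0,0,-0.058,0,0,0,255],[-0.001,0,-0.058,0,0,0,255],[0,0.001,-0.057,0,0,0,255],[0,0,-0.058,0,0,0,255],[0,0,-0.058,0,0,0,255],[-0.001,0,-0.058,0,0,0,255],[0,0.001,-0.058,0,0,0,255]]
19 [[0.116,-0.02,-0.051,0,0,0,255],[0.115,-0.021,-0.05,0,0,0,255],[0.116,-0.02,-0.051,0,0,0,255],[0.115,-0.021,-0.05,0,0,0,255],[0.116,-0.02,-0.051,0,0,0,255],[0.116,-0.02,-0.051,0,0,0,255],[0.115,-0.021,-0.05,0,0,0,255],[0.116,-0.02,-0.051,0,0,0,255],[0.105,-0.017,0.038,-0.018,-0.002,0.007,255],[0.105,-0.022,0.035,-0.019,-0.002,0.007,255],[0.105,-0.026,0.034,-0.018,-0.001,0.008,255],[0.105,-0.03,0.032,-0.018,-0.002,0.007,255],[0.103,-0.035,0.029,-0.018,-0.002,0.007,255],[0.103,-0.038,0.027,-0.019,-0.002,0.007,255],[0.103,-0.043,0.023,-0.018,-0.002,0.007,255],[0.101,-0.045,0.021,-0.018,-0.001,0.008,255],[0.101,-0.049,0.017,-0.019,-0.002,0.007,255],[0.006,0.004,0.072,0,0,0,255],[0.006,0.004,0.072,0,0,0,255]]
```

Emit:
jog_arm(increments=[[[0,0,0,0,0,0,255],[0,0,0,0,0,0,255],[0,0,-0.03,0,0,0,255],[0,0,-0.05,0,0,0,255],[0,0,-0.05,0,0,0,255],[0,0,-0.05,0,0,0,255],[0,0,-0.08,0,0,0,255],[0,0,-0.08,0,0,0,255],[0,0,-0.1,0,0,0,255],[0,0,-0.1,0,0,0,255],[0,0,-0.1,0,0,0,255],[0,0,0,0,0,0,255]]], force=60)

```text
clock: 8.75
tcp_pos: [0.575, -0.2796, 0.1957]
orientation: [0.006, 0.687, 0.726, 0.001]
wrist_force: [1.3, -0.4, -0.9]
finger_gap: 0.0231
grip_force: 58.7
```

```bash
python3 - <<'E'
from plan import *
p,M=tool_for([-.01,0,.10])
rows([([.52,-.05,.29],D(SY),35),([p[0]-.02,p[1],p[2]+.03],M,30),(p,M)],255,deg=5)
E
```

```text
19 [[0.116,-0.021,-0.048,0,0,0,255],[0.116,-0.02,-0.049,0.001,0.001,0,255],[0.115,-0.021,-0.047,0,0,0,255],[0.116,-0.021,-0.048,0.001,0,0,255],[0.116,-0.021,-0.048,0,0.001,0,255],[0.116,-0.021,-0.047,0,0,0,255],[0.116,-0.021,-0.048,0.001,0,0,255],[0.116,-0.021,-0.047,0,0.001,0,255],[0.105,-0.017,0.038,-0.018,-0.002,0.007,255],[0.105,-0.021,0.037,-0.019,-0.002,0.007,255],[0.105,-0.026,0.034,-0.018,-0.002,0.008,255],[0.104,-0.031,0.032,-0.019,-0.002,0.007,255],[0.104,-0.034,0.03,-0.018,-0.002,0.007,255],[0.103,-0.039,0.027,-0.019,-0.002,0.007,255],[0.102,-0.042,0.023,-0.018,-0.002,0.007,255],[0.102,-0.045,0.021,-0.019,-0.002,0.007,255],[0.1,-0.049,0.017,-0.018,-0.002,0.008,255],[0.006,0.004,0.072,0,0,0,255],[0.007,0.004,0.072,0,0,0,255]]
```

Emit:
jog_arm(increments=[[[0.116,-0.021,-0.048,0,0,0,255],[0.116,-0.02,-0.049,0.001,0.001,0,255],[0.115,-0.021,-0.047,0,0,0,255],[0.116,-0.021,-0.048,0.001,0,0,255],[0.116,-0.021,-0.048,0,0.001,0,255],[0.116,-0.021,-0.047,0,0,0,255],[0.116,-0.021,-0.048,0.001,0,0,255],[0.116,-0.021,-0.047,0,0.001,0,255],[0.105,-0.017,0.038,-0.018,-0.002,0.007,255],[0.105,-0.021,0.037,-0.019,-0.002,0.007,255],[0.105,-0.026,0.034,-0.018,-0.002,0.008,255],[0.104,-0.031,0.032,-0.019,-0.002,0.007,255],[0.104,-0.034,0.03,-0.018,-0.002,0.007,255],[0.103,-0.039,0.027,-0.019,-0.002,0.007,255],[0.102,-0.042,0.023,-0.018,-0.002,0.007,255],[0.102,-0.045,0.021,-0.019,-0.002,0.007,255],[0.1,-0.049,0.017,-0.018,-0.002,0.008,255],[0.006,0.004,0.072,0,0,0,255],[0.007,0.004,0.072,0,0,0,255],[0,0,0,0,0,0,255]]])

```text
clock: 10.75
tcp_pos: [0.485, 0.1856, 0.169]
orientation: [0.192, 0.734, 0.63, 0.166]
wrist_force: [-0.8, -0.0, -1.3]
finger_gap: 0.0229
grip_force: 58.9
```

```bash
cat > ov.py <<'E'
from plan import *
def box(c,im,T,p,f,x0,y0,col,z=(0,.066)):
    P=[p+T@np.array([a*.012,b*.015,d]) for d in z for a,b in((-1,-1),(1,-1),(1,1),(-1,1))]
    q=[tuple(np.int32((proj(c,v)-[x0-.5,y0-.5])*f)) for v in P]
    for i in range(4):
        for a,b in((i,(i+1)%4),(i+4,(i+1)%4+4),(i,i+4)): cv2.line(im,q[a],q[b],col,1)
def shot(name,off,crops=None,more=()):
    ims=[];s=env.get_state();M=rot(s['orientation']).as_matrix();p=np.array(s['tcp_pos'])+M@off
    T=np.c_[M[:,1],M[:,0],-M[:,2]]
    S=Rs(KY)
    for n,(x,y,w,h) in crops or (('side',(250,195,90,100)),('top',(210,170,90,100))):
        c=cam(n);im=cv2.resize(c['pixels'][y:y+h,x:x+w,::-1],None,fx=4.4,fy=4.4,interpolation=cv2.INTER_CUBIC)
        raw=im.copy();box(c,im,T,p,4.4,x,y,(0,255,255))
        for yy in(-.046,.046):box(c,im,S,K+S@[0,yy,0],4.4,x,y,(255,0,255),(.028,.066))
        box(c,im,S,K,4.4,x,y,(255,255,0),(0,.028))
        ims.append(im)
    cv2.imwrite(name,np.hstack(ims))
    print('sensor in socket',S.T@(p-K),'tilt err(rotvec deg, socket)',np.degrees(R.from_matrix(S.T@T).as_rotvec()))
E
python3 - <<'E'
from ov import *
shot('pics/h4.png',OFF)
s,t=cam('side'),cam('top')
for c,g in((s,(300,250)),(t,(262,220))): print(blob(c,'o',g,40))
E
```

```text
sensor in socket [-0.016   0.0008  0.0973] tilt err(rotvec deg, socket) [ 0.0561  0.6197 -0.08  ]
(array([315.6513, 252.1776]), np.int32(152))
(array([251.7059, 237.0588]), np.int32(51))
```

View pics/h4.png

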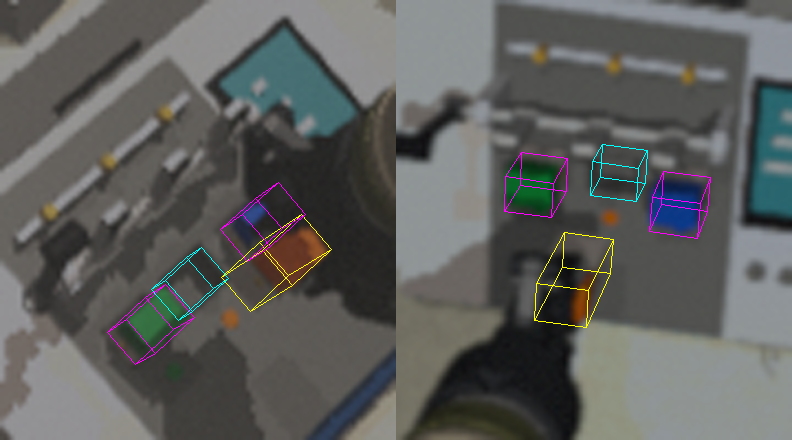

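```bash
python3 - <<'E'
from ov import *
ims=[]
for n,(x,y,w,h) in (('side',(290,225,50,60)),('top',(225,205,50,60))):
    c=cam(n);im=c['pixels'][y:y+h,x:x+w,::-1].astype(float);im=np.clip(255*(im/255)**.6*1.2,0,255).astype(np.uint8)
    ims.append(cv2.resize(im,None,fx=7.8,fy=7.8,interpolation=cv2.INTER_CUBIC))
    s=env.get_state();M=rot(s['orientation']).as_matrix();T=np.c_[M[:,1],M[:,0],-M[:,2]];p=np.array(s['tcp_pos'])+M@OFF
    print(n,hullc(c,T,p),'foot c',(proj(c,p)-[x,y])*7.8,'top c',(proj(c,p+T@[0,0,.066])-[x,y])*7.8)
cv2.imwrite('pics/h5.png',np.hstack(ims))
E
```

```text
side (array([314.8052, 251.1598]), np.float64(175.7592929710081)) foot c [130.9834 243.451 ] top c [206.2964 195.428 ]
top (array([247.8664, 236.1887]), np.float64(164.85777494344802)) foot c [217.3461 165.9791] top c [170.7135 259.4652]
```

View pics/h5.png

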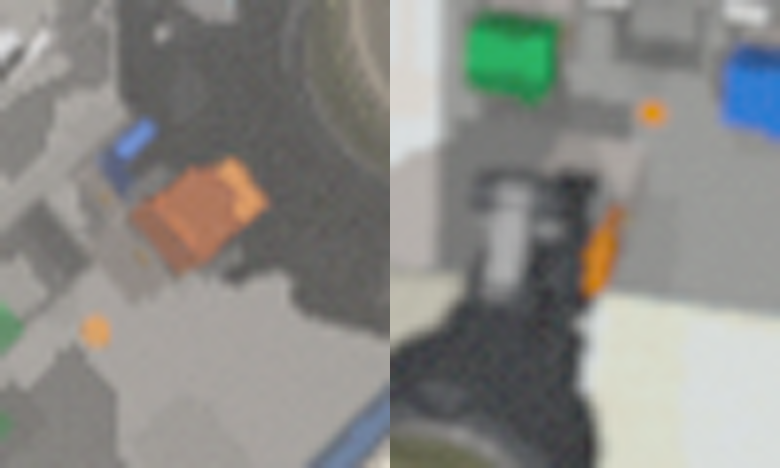

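The held sensor matches the prediction within about 1 px: side cap at (315.7,252.2), and top body right edge at about column 257. Moving just above the pocket mouth.

```bash
python3 - <<'E'
from plan import *
rows([tool_for([-.001,0,.055]),tool_for([0,0,.04])],255,mm=12,deg=3)
E
```

```text
6 [[-0.001,0.012,0.044,0,0,0,255],[-0.001,0.012,0.044,-0.001,0,-0.001,255],[-0.001,0.011,0.045,0,-0.001,0,255],[-0.001,0.012,0.044,-0.001,0,0,255],[0,0.002,0.03,0,0,0,255],[0,0.002,0.03,0,0,0,255]]
```

Emit:
jog_arm(increments=[[[-0.001,0.012,0.044,0,0,0,255],[-0.001,0.012,0.044,-0.001,0,-0.001,255],[-0.001,0.011,0.045,-0.001,-0.001,0,255],[-0.001,0.012,0.044,-0.001,0,0,255],[0,0.002,0.03,0,0,0,255],[0,0.002,0.03,0,0,0,255],[0,0,0,0,0,0,255],[0,0,0,0,0,0,255]]])

```text
clock: 11.85
tcp_pos: [0.5263, 0.1784, 0.1261]
orientation: [0.197, 0.733, 0.629, 0.169]
wrist_force: [0.3, -0.1, -0.3]
finger_gap: 0.0231
grip_force: 58.9
```

```bash
cat > rel.py <<'E'
from ov import *
st=env.get_state();M=rot(st['orientation']).as_matrix();T=np.c_[M[:,1],M[:,0],-M[:,2]];p=np.array(st['tcp_pos'])+M@OFF
S=Rs(KY);print('pred in socket',S.T@(p-K),np.degrees(R.from_matrix(S.T@T).as_rotvec()),st['wrist_force'],st['clock'])
for n in('side','top'):
    c=cam(n)
    for col,TT,pp in(('o',T,p),('b',S,K+S@[0,-.046,0]),('g',S,K+S@[0,.046,0])):
        h,a=hullc(c,TT,pp);b=blob(c,col,h,8);print(n,col,h,a,'seen',b,'diff',None if b[0] is None else b[0]-h)
    u0=proj(c,p+T@[0,0,.05])
    print('px per mm along socket x,y,z',[(proj(c,p+T@[0,0,.05]+S[:,i]*.01)-u0)/10 for i in range(3)])
E
python3 rel.py
```

```text
pred in socket [-0.001   0.      0.0392] [-0.0793 -0.0876  0.0009] [ 0.3396 -0.0979 -0.2542] 11.85
side o [303.2295 252.808 ] 158.25850708407233 seen (array([303.127 , 253.6825]), np.int32(126)) diff [-0.1025  0.8745]
side b [310.3432 244.2607] 143.1484674616513 seen (None, 0) diff None
side g [284.7129 267.7865] 153.74337047919835 seen (array([285.0189, 267.4434]), np.int32(106)) diff [ 0.306  -0.3431]
px per mm along socket x,y,z [array([-0.2709, -0.3134]), array([-0.2851,  0.2625]), array([ 0.1363, -0.0881])]
top o [253.8016 221.6803] 146.5081298950463 seen (array([257.1429, 222.6905]), np.int32(42)) diff [3.3413 1.0102]
top b [273.548  217.2376] 132.319387728523 seen (array([272.8527, 216.2403]), np.int32(129)) diff [-0.6953 -0.9973]
top g [240.6136 212.695 ] 138.30609560158337 seen (array([239.4571, 211.4667]), np.int32(105)) diff [-1.1564 -1.2284]
px per mm along socket x,y,z [array([ 0.0179, -0.3314]), array([-0.3689, -0.0509]), array([-0.0851,  0.1682])]
```

```bash
python3 - <<'E'
from ov import *
c=cam('side');x,y,w,h=272,232,48,48;f=8.3
im=c['pixels'][y:y+h,x:x+w,::-1].astype(float);im=np.clip(255*(im/255)**.6*1.2,0,255).astype(np.uint8)
im=cv2.resize(im,None,fx=f,fy=f,interpolation=cv2.INTER_CUBIC);raw=im.copy()
s=env.get_state();M=rot(s['orientation']).as_matrix();T=np.c_[M[:,1],M[:,0],-M[:,2]];p=np.array(s['tcp_pos'])+M@OFF
S=Rs(KY);d=np.array([.63,-.55])
box(c,im,T,p,f,x-d[0],y-d[1],(0,255,255));box(c,im,T,p,f,x-d[0],y-d[1],(0,255,255),(.044,.066))
box(c,im,S,K+S@[0,.046,0],f,x-d[0],y-d[1],(255,0,255),(.044,.066))
cv2.imwrite('pics/h6.png',np.hstack([im,raw]))
E
```

```text
(no output)
```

View pics/h6.png

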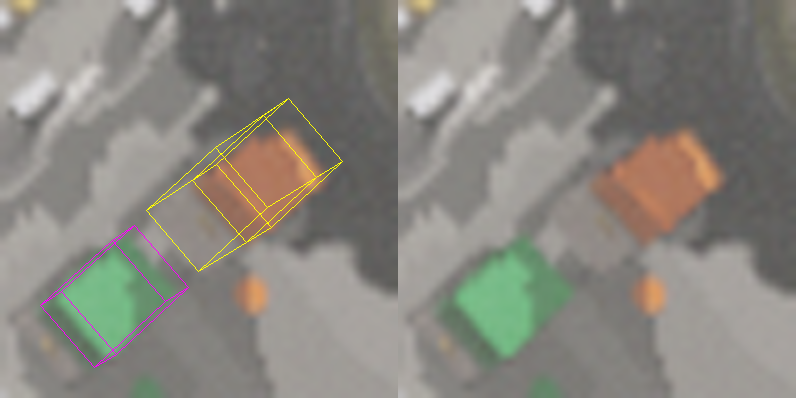

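Side crop: the held cap's lower edge, (193,180) to (246,243) in the left panel, lies exactly on the predicted outline. The sensor is lined up, so I'll start inserting gently.

Emit:
jog_arm(increments=[[[0,0.004,0.01,0,0,0,255],[0,0,0.016,0,0,0,255],[0,0,0.016,0,0,0,255],[0,0,0.016,0,0,0,255],[0,0,0.012,0,0,0,255],[0,0,0,0,0,0,255]]])

```text
clock: 12.6
tcp_pos: [0.5358, 0.1769, 0.111]
orientation: [0.197, 0.733, 0.629, 0.168]
wrist_force: [0.4, 0.2, -0.0]
finger_gap: 0.0233
grip_force: 58.9
```

```bash
python3 - <<'E'
from plan import *
st=env.get_state();M=rot(st['orientation']).as_matrix();T=np.c_[M[:,1],M[:,0],-M[:,2]];p=np.array(st['tcp_pos'])+M@OFF
S=Rs(KY);print(S.T@(p-K)*1000,np.degrees(R.from_matrix(S.T@T).as_rotvec()),S.T@st['wrist_force'])
E
```

```text
[-0.2442 -0.0733 21.2782] [-0.0855 -0.0666  0.0051] [ 0.2889  0.2494 -0.2033]
```

Emit:
jog_arm(increments=[[[0,0,0.016,0,0,0,255],[0,0,0.016,0,0,0,255],[0,0,0.016,0,0,0,255],[0,0,0.012,0,0,0,255],[0,0,0.008,0,0,0,255],[0,0,0,0,0,0,255]]])

```text
clock: 13.2
tcp_pos: [0.5444, 0.1757, 0.0967]
orientation: [0.197, 0.733, 0.629, 0.169]
wrist_force: [0.0, -0.3, 0.3]
finger_gap: 0.023
grip_force: 59.2
```

```bash
cat > w.py <<'E'
from plan import *
st=env.get_state();M=rot(st['orientation']).as_matrix();T=np.c_[M[:,1],M[:,0],-M[:,2]];p=np.array(st['tcp_pos'])+M@OFF
S=Rs(KY);print(S.T@(p-K)*1000,np.degrees(R.from_matrix(S.T@T).as_rotvec()),S.T@st['wrist_force'])
E
python3 w.py
```

```text
[0.1011 0.0628 4.5576] [-0.0673 -0.1013  0.0032] [ 0.2109 -0.2987  0.1938]
```

Sliding in freely. Now pressing home.

Emit:
jog_arm(increments=[[[0,0,0.008,0,0,0,255],[0,0,0.008,0,0,0,255],[0,0,0.006,0,0,0,255],[0,0,0,0,0,0,255]]])

```text
clock: 13.6
tcp_pos: [0.5471, 0.1754, 0.0919]
orientation: [0.197, 0.733, 0.629, 0.169]
wrist_force: [0.5, 0.5, -1.6]
finger_gap: 0.023
grip_force: 59.3
```

```bash
python3 w.py
```

```text
[ 0.0775  0.1321 -0.8841] [-0.0576 -0.1015  0.0041] [-0.4302  0.5337 -1.6041]
```

Emit:
jog_arm(increments=[[[0,0,0.006,0,0,0,255],[0,0,0.006,0,0,0,255],[0,0,0,0,0,0,255]]])

```text
clock: 13.9
tcp_pos: [0.5485, 0.1751, 0.0896]
orientation: [0.197, 0.733, 0.629, 0.169]
wrist_force: [-3.5, 0.8, 2.4]
finger_gap: 0.0234
grip_force: 59.7
```

```bash
python3 w.py
```

```text
[ 0.2074  0.0935 -3.6134] [-0.0621 -0.1148  0.0103] [-1.9136  0.2457  3.8322]
```

Emit:
jog_arm(increments=[[[0,0,0.006,0,0,0,255],[0,0,0,0,0,0,255]]])

```text
clock: 14.1
tcp_pos: [0.5486, 0.1751, 0.0895]
orientation: [0.198, 0.733, 0.629, 0.169]
wrist_force: [-16.0, 0.7, 18.5]
finger_gap: 0.023
grip_force: 62.5
```

```bash
python3 w.py
```

```text
[ 0.2337  0.1462 -3.7187] [-0.0554 -0.1457  0.0446] [-4.5568 -1.7462 23.9581]
```

The sensor is home: 24 N against a hard stop. Releasing and backing out along the pocket axis.

Emit:
jog_arm(increments=[[[0,0,-0.006,0,0,0,130],[0,0,0,0,0,0,130],[0,0,0,0,0,0,130],[0,0,0,0,0,0,130],[0,0,0,0,0,0,130],[0,0,-0.04,0,0,0,130],[0,0,-0.06,0,0,0,130],[0,0,-0.1,0,0,0,130],[0,0,-0.12,0,0,0,130],[0,0,-0.12,0,0,0,130],[0,0,0,0,0,0,130]]])

```text
clock: 15.2
tcp_pos: [0.4955, 0.1848, 0.1903]
orientation: [0.199, 0.732, 0.628, 0.173]
wrist_force: [0.9, 0.3, 0.4]
finger_gap: 0.0416
grip_force: 0.0
```

```bash
cat >> plan.py <<'E'
K2=K-Rs(KY)[:,2]*.0025
def lever(a,sgn,dz=0.,dx=0.,tilt=0.,back=.048):
    S=Rs(KY)@R.from_euler('y',tilt).as_matrix();M=np.c_[-sgn*S[:,0],sgn*S[:,1],-S[:,2]]
    if np.linalg.det(M)<0: M[:,0]*=-1
    g=K2+Rs(KY)@[.052-.085*np.cos(a)+dx,.09,.072+.085*np.sin(a)+dz]
    return g+M[:,2]*back,M
E
python3 - <<'E'
from plan import *
st=env.get_state();print(st['joint_pos'],st['finger_gap'])
p,M=start()
for sg in(1,-1):
    q,N=lever(1.73,sg,.06);print(q,np.degrees((R.from_matrix(M).inv()*R.from_matrix(N)).as_rotvec()))
s,t=cam('side'),cam('top')
S=Rs(KY)
for n,c in(('side',s),('top',t)):
    h,a=hullc(c,S,K);print(n,h,a,blob(c,'o',h,9))
E
```

```text
[ 0.3592 -0.1308 -0.6328  0.5925 -0.2489  2.022 ] 0.04157912368596529
[0.5395 0.2682 0.2592] [  0.5387   0.3001 -90.0619]
[0.5395 0.2682 0.2592] [ 0.3    -0.5385 89.9365]
side [297.7802 255.7921] 148.30558185505652 (array([297.8591, 256.1074]), np.int32(149))
top [257.0768 214.9658] 135.31496327757486 (array([256.7463, 214.2239]), np.int32(134))
```

```bash
python3 - <<'E'
from plan import *
p,M=start();S=Rs(KY)
q,N=lever(1.73,1,.05)
rows([(q-S[:,0]*.04+S[:,2]*.03,N,25),(q,N,25)],105,deg=6.5)
E
```

```text
16 [[0.026,0.007,-0.019,0,0,-0.036,105],[0.025,0.009,-0.019,0,0,-0.035,105],[0.023,0.013,-0.02,0,0,-0.036,105],[0.022,0.015,-0.019,0,0,-0.036,105],[0.02,0.017,-0.019,0,0.001,-0.036,105],[0.019,0.02,-0.019,0.001,0,-0.035,105],[0.016,0.021,-0.019,0,0,-0.036,105],[0.013,0.023,-0.019,0,0,-0.036,105],[0.011,0.024,-0.019,0,0,-0.036,105],[0.008,0.026,-0.02,0,0,-0.035,105],[0.005,0.026,-0.019,0,0,-0.036,105],[0.002,0.026,-0.019,0,0,-0.036,105],[-0.001,0.027,-0.019,0,0,-0.035,105],[-0.004,0.026,-0.019,0,0,-0.036,105],[-0.08,0,0.06,0,0,0,105],[-0.08,0,0.06,0,0,0,105]]
```

Emit:
jog_arm(increments=[[[0.026,0.007,-0.019,0,0,-0.036,105],[0.025,0.009,-0.019,0,0,-0.035,105],[0.023,0.013,-0.02,0,0,-0.036,105],[0.022,0.015,-0.019,0,0,-0.036,105],[0.02,0.017,-0.019,0,0.001,-0.036,105],[0.019,0.02,-0.019,0.001,0,-0.035,105],[0.016,0.021,-0.019,0,0,-0.036,105],[0.013,0.023,-0.019,0,0,-0.036,105],[0.011,0.024,-0.019,0,0,-0.036,105],[0.008,0.026,-0.02,0,0,-0.035,105],[0.005,0.026,-0.019,0,0,-0.036,105],[0.002,0.026,-0.019,0,0,-0.036,105],[-0.001,0.027,-0.019,0,0,-0.035,105],[-0.004,0.026,-0.019,0,0,-0.036,105],[-0.08,0,0.06,0,0,0,105],[-0.08,0,0.06,0,0,0,105],[0,0,0,0,0,0,105]]])

```text
clock: 17.0
tcp_pos: [0.5462, 0.2661, 0.2466]
orientation: [0.257, 0.075, 0.963, -0.021]
wrist_force: [-1.0, 0.5, -0.6]
finger_gap: 0.0503
grip_force: 0.0
```

```bash
python3 - <<'E'
from plan import *
st=env.get_state();print(st['joint_pos'],st['finger_gap'])
q,N=lever(1.73,1,0)
rows([(q,N,12)],105,deg=4)
ims=[]
for n,(x,y,w,h) in(('side',(225,200,80,80)),('top',(180,165,80,80))):
    c=cam(n);im=np.clip(255*(c['pixels'][y:y+h,x:x+w,::-1]/255.)**.6*1.2,0,255).astype(np.uint8)
    im=cv2.resize(im,None,fx=4.9,fy=4.9,interpolation=cv2.INTER_CUBIC)
    M=rot(st['orientation']).as_matrix();tp=np.array(st['tcp_pos'])
    S=Rs(KY)
    for pt,col in((lever(1.73,1,back=0)[0],(0,255,255)),(K2+S@[.052,.09,.072],(255,0,255)),(tp-M[:,2]*.029,(0,255,0)),(tp-M[:,2]*.048,(0,0,255))):
        cv2.circle(im,tuple(np.int32((proj(c,pt)-[x-.5,y-.5])*4.9)),3,col,1)
    ims.append(im)
cv2.imwrite('pics/h7.png',np.hstack(ims))
E
```

```text
[ 0.4828  0.0274 -0.3306  0.7818 -0.3015  0.5708] 0.05030936203119833
4 [[-0.001,0.001,0.046,0,0,0,105],[0,0.001,0.045,0,0,0,105],[-0.001,0.001,0.046,-0.001,-0.001,0,105],[0,0.001,0.046,0,0,0,105]]
```

View pics/h7.png

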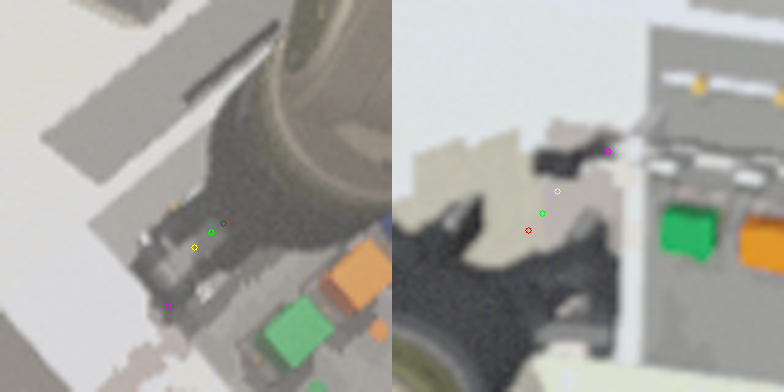

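Top view: the open fingers straddle the grip line at about (535,215), while the grip is at (558,160), which is image row 197.7. The lever has been nudged to about 1.89 rad, so I'm updating to that.

```bash
python3 - <<'E'
from plan import *
a,N=lever(1.89,1,.046);q,N=lever(1.89,1,0)
rows([(a,N,12),(q,N,12)],105,deg=4)
E
```

```text
6 [[-0.031,0.003,0.008,0,-0.001,0,105],[-0.031,0.002,0.008,-0.001,0,0,105],[0,0,0.046,0,0,0,105],[0,0,0.046,0,0,0,105],[0,0,0.046,0,0,0,105],[0,0,0.046,0,0,0,105]]
```

Emit:
jog_arm(increments=[[[-0.031,0.003,0.008,0,-0.001,0,105],[-0.031,0.002,0.008,-0.001,0,0,105],[0,0,0.046,0,0,0,105],[0,0,0.046,0,0,0,105],[0,0,0.046,0,0,0,105],[0,0,0.046,0,0,0,105],[0,0,0,0,0,0,105],[0,0,0,0,0,0,255],[0,0,0,0,0,0,255],[0,0,0,0,0,0,255],[0,0,0,0,0,0,255],[0,0,0,0,0,0,255],[0,0,0,0,0,0,255]]], force=25)

```text
clock: 18.4
tcp_pos: [0.5824, 0.2625, 0.2135]
orientation: [0.259, 0.073, 0.963, -0.018]
wrist_force: [-0.9, -2.1, 2.3]
finger_gap: 0.0213
grip_force: 28.7
```

Gripped the lever, gap 21 mm. Swinging it along its arc.

```bash
cat > arc.py <<'E'
from plan import *
import sys
a0,a1,n=float(sys.argv[1]),float(sys.argv[2]),int(sys.argv[3])
st=env.get_state();S=Rs(KY);M=rot(st['orientation']).as_matrix();p=np.array(st['tcp_pos'])
g=S.T@(p-M[:,2]*.048-K2)*1000-[52,90,72]
print('grip rel hinge',g,'angle',np.arctan2(g[2],-g[0]),'rad',np.hypot(g[0],g[2]),'F',S.T@st['wrist_force'],st['clock'])
c=lambda a:S@np.array([-.085*np.cos(a),0,.085*np.sin(a)])
N=lever(1,1)[1]
rows([(p+c(a)-c(a0),N) for a in np.linspace(a0,a1,n+1)[1:]],255,mm=100)
E
python3 arc.py 1.89 1.1 7
```

```text
grip rel hinge [27.9976  0.7565 82.7664] angle 1.8969856724600458 rad 87.37353695606129 F [ 0.692  -2.1628  2.2699] 18.4
7 [[0.037,0,-0.01,0.001,0.001,0,255],[0.038,0,-0.006,0,0,0,255],[0.038,0,-0.001,0,0,0,255],[0.039,0,0.003,0,0,0,255],[0.037,0,0.007,0,0,0,255],[0.037,0,0.012,0,0,0,255],[0.035,0,0.015,0,0,0,255]]
```

Emit:
jog_arm(increments=[[[0.037,0,-0.01,0.001,0.001,0,255],[0.038,0,-0.006,0,0,0,255],[0.038,0,-0.001,0,0,0,255],[0.039,0,0.003,0,0,0,255],[0.037,0,0.007,0,0,0,255],[0.037,0,0.012,0,0,0,255],[0.035,0,0.015,0,0,0,255],[0,0,0,0,0,0,255]]])

```text
clock: 19.2
tcp_pos: [0.5268, 0.2709, 0.1744]
orientation: [0.256, 0.073, 0.964, -0.02]
wrist_force: [-2.2, -3.4, 3.4]
finger_gap: 0.0214
grip_force: 28.9
```

```bash
python3 arc.py 1.1 0.45 6
```

```text
grip rel hinge [-39.9038   0.7106  76.9971] angle 1.0926545360346471 rad 86.72289640509032 F [ 0.2546 -3.7027  3.8056] 19.2
6 [[0.032,0,0.019,0,-0.002,0.001,255],[0.029,0,0.021,0,0,0,255],[0.028,0,0.025,0,0,0,255],[0.024,0,0.028,0,0,0,255],[0.021,0,0.03,0,0,0,255],[0.018,0,0.032,0,0,0,255]]
```

Low forces, angle 1.09 as planned. Continuing.

Emit:
jog_arm(increments=[[[0.032,0,0.019,0,-0.002,0.001,255],[0.029,0,0.021,0,0,0,255],[0.028,0,0.025,0,0,0,255],[0.024,0,0.028,0,0,0,255],[0.021,0,0.03,0,0,0,255],[0.018,0,0.032,0,0,0,255],[0,0,0,0,0,0,255]]])

```text
clock: 19.9
tcp_pos: [0.5141, 0.2728, 0.1216]
orientation: [0.259, 0.074, 0.963, -0.02]
wrist_force: [-1.8, -1.9, 1.4]
finger_gap: 0.0213
grip_force: 31.0
```

```bash
python3 arc.py 0.45 0.05 5
```

```text
grip rel hinge [-77.7899   0.7092  37.689 ] angle 0.4511682435581129 rad 86.43915436629376 F [-0.5792 -2.1799  1.9998] 19.9
5 [[0.011,0,0.025,0,0,-0.001,255],[0.009,0,0.026,0,0,0,255],[0.006,0,0.026,0,0,0,255],[0.005,0,0.027,0,0,0,255],[0.003,0,0.027,0,0,0,255]]
```

Emit:
jog_arm(increments=[[[0.011,0,0.025,0,0,-0.001,255],[0.009,0,0.026,0,0,0,255],[0.006,0,0.026,0,0,0,255],[0.005,0,0.027,0,0,0,255],[0.003,0,0.027,0,0,0,255],[0,0,0,0,0,0,255]]])

```text
clock: 20.5
tcp_pos: [0.5231, 0.2714, 0.0892]
orientation: [0.258, 0.073, 0.963, -0.02]
wrist_force: [-3.5, -0.6, -1.1]
finger_gap: 0.0215
grip_force: 32.4
```

```bash
python3 arc.py 0.05 -0.05 3
```

```text
grip rel hinge [-86.0496   0.7058   5.1232] angle 0.059467530287374434 rad 86.2019356821975 F [-3.4778 -1.1349  0.7482] 20.5
3 [[0,0,0.011,0,0,0,255],[0,0,0.012,0,0,0,255],[0,0,0.011,0,0,0,255]]
```

Emit:
jog_arm(increments=[[[0,0,0.011,0,0,0,255],[0,0,0.012,0,0,0,255],[0,0,0,0,0,0,255]]])

```text
clock: 20.8
tcp_pos: [0.5256, 0.271, 0.0846]
orientation: [0.258, 0.073, 0.963, -0.02]
wrist_force: [-4.9, -0.5, -0.7]
finger_gap: 0.0214
grip_force: 32.6
```

```bash
python3 arc.py -0.0 -0.05 2
```

```text
grip rel hinge [-86.1284   0.7137  -0.2053] angle -0.0023840696996334466 rad 86.1286773630339 F [-4.4767 -1.19    1.7203] 20.8
2 [[0,0,0.008,0,0,0.001,255],[0,0,0.009,0,0,0,255]]
```

Emit:
jog_arm(increments=[[[0,0,0.01,0,0,0,255],[0,0,0.008,0,0,0,255],[0,0,0,0,0,0,255]]])

```text
clock: 21.1
tcp_pos: [0.5276, 0.2709, 0.0817]
orientation: [0.259, 0.072, 0.963, -0.02]
wrist_force: [-11.4, -1.7, 7.1]
finger_gap: 0.0215
grip_force: 34.0
```

Emit:
jog_arm(increments=[[[0,0,0.008,0,0,0,255],[0,0,0,0,0,0,255]]])

```text
clock: 21.3
tcp_pos: [0.5282, 0.2708, 0.0812]
orientation: [0.259, 0.072, 0.963, -0.02]
wrist_force: [-21.4, -2.5, 19.2]
finger_gap: 0.0213
grip_force: 35.9
```

```bash
python3 arc.py 0 -0.05 1
```

```text
grip rel hinge [-85.7129   0.8622  -4.4197] angle -0.051517990322221555 rad 85.82681685213737 F [-8.4179 -5.7681 27.042 ] 21.3
1 [[0,0,0.017,0,0.001,0.001,255]]
```

Hard stop at about 27 N: the lever is shut. Releasing and backing off.

Emit:
jog_arm(increments=[[[0,0,-0.008,0,0,0,140],[0,0,0,0,0,0,140],[0,0,0,0,0,0,140],[0,0,0,0,0,0,140],[0,0,0,0,0,0,140],[0,0,-0.04,0,0,0,140],[0,0,-0.08,0,0,0,140],[0,0,-0.1,0,0,0,140],[0,0,-0.12,0,0,0,140],[0,0,-0.15,0,0,0,140],[0,0,-0.15,0,0,0,140],[0,0,0,0,0,0,140]]])

```text
clock: 22.5
tcp_pos: [0.4508, 0.285, 0.2267]
orientation: [0.263, 0.073, 0.962, -0.017]
wrist_force: [1.0, 0.2, 0.3]
finger_gap: 0.0385
grip_force: 0.0
```

```bash
python3 - <<'E'
from ov import *
S=Rs(KY);C=[(n,cam(n)) for n in('side','top')]
for n,c in C:
    L=spotter.landmark_of('clamp_grip',n)
    print(n,L[0] if L else None,[proj(c,lever(a,1,back=0)[0]) for a in(0,.1,.4)])
    for col,y in(('o',0),('b',-.046),('g',.046)):
        h,a=hullc(c,S,K+S@[0,y,0]);print(col,h,a,blob(c,col,h,9))
    for col,g in zip('ogb',[(369.5,155.6),(362.3,163.5),(355.4,173.8)] if n=='side' else [(415,197),(399,198),(381.5,199.7)]): print('stand',col,blob(c,col,g,6))
c=C[0][1];x,y,w,h=235,205,110,90
im=np.clip(255*(c['pixels'][y:y+h,x:x+w,::-1]/255.)**.6*1.2,0,255).astype(np.uint8)
cv2.imwrite('pics/end.png',cv2.resize(im,None,fx=6,fy=6,interpolation=cv2.INTER_CUBIC))
E
```

```text
side {'uv': [282.3, 290.6], 'conf': 0.93} [array([282.4919, 289.2877]), array([283.4198, 288.6323]), array([284.7437, 285.0135])]
o [297.7802 255.7921] 148.30558185505652 (array([297.9402, 257.0342]), np.int32(117))
b [310.3432 244.2607] 143.1484674616513 (array([311.039 , 244.8312]), np.int32(77))
g [284.7129 267.7865] 153.74337047919835 (array([285.9014, 268.7606]), np.int32(71))
stand o (None, 0)
stand g (array([362.7, 163.3]), np.int32(60))
stand b (array([355.4783, 173.8986]), np.int32(69))
top {'uv': [221.7, 226.6], 'conf': 0.87} [array([223.1877, 223.4067]), array([222.2544, 224.6717]), array([219.4813, 226.8003])]
o [257.0768 214.9658] 135.31496327757486 (array([257.4023, 215.3333]), np.int32(87))
b [273.548  217.2376] 132.319387728523 (array([272.9324, 217.5405]), np.int32(74))
g [240.6136 212.695 ] 138.30609560158337 (array([241.0294, 213.1324]), np.int32(68))
stand o (None, 0)
stand g (array([398.9479, 198.0417]), np.int32(96))
stand b (array([381.4719, 199.7079]), np.int32(89))
```

```bash
python3 -c "
from workcell import ticket
print(ticket.hand_in())"
```

```text
the job is handed in; nothing more can be done
None
```

I seated the orange sensor fully in the middle pocket, swung the clamp lever to its hard stop and handed the job in at about 23 s; the hand-in returned no verdict. The blue and green spares did not move, and I did not re-check the glassware and bottles at the end.

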